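Open the air cock and sweep the cushion base's seam with the leak probe

TASK

Open the air to the microscope's cushion base: push the red handle fully down to unlock it (never force it round while locked), turn it a quarter turn anticlockwise until it meets its stop, and let it spring back up. Then take the orange leak probe and draw its nib slowly (about 2 cm a second), with light steady contact, along the black seam from the red-dot end to the blue-dot end, touching the base nowhere but on the seam. Finally hang the probe upright by its collar in its fork stand again, leaving the handle open and the eyepiece, bottle, lens cap and cup where they are.

Things in the scene. Friction and masses are not known exactly. Their poses are not given: they have to be found in the camera images.
- cock_grip (a point): Centre of the red handle's grip, on its upright turning axis, 101 mm above the table while the handle is up. The handle is a straight bar 78 mm long, 14 mm wide, 26 mm tall (13 mm above and below this point), reaching 63 mm along this point's +x (the nose, with a white dot) and 15 mm along -x; z is up.
- cock (a joint): Angle of the red handle, rad: 0 shut, growing anticlockwise seen from above to a hard stop at 1.571 (open). Friction 0.12 N m; never force it past its lock. A tooth inside keeps it from turning more than about 0.05 while it is up; it turns only while pushed down at least about 6.5 mm.
- press (a joint): How far the red handle is pushed down, m: 0 up, 0.008 fully down against a hard stop. The spring needs about 2.5 N to start and 9 N at the bottom. It reads near 0 again only if the handle is within about 0.05 rad of shut or open; between, the tooth holds it down.
- valve: Fixed aluminium block of the air cock, 90 x 90 mm, 46 mm tall, with a brass collar 68 mm wide up to 70 mm under the handle; brass pipe stubs stick out along its x axis. Origin under its centre. Shut, the nose points along x; open, along y (anticlockwise from above). The handle may be held across its width on the axis, pushed down and turned, in one or more grasps: let go part way it stays down.
- seam_red (a point): Start of the seam, on the top face of the white cushion base (130 x 170 mm, 50 mm tall, fixed); a red dot 10 mm wide lies 8 mm beyond it. The seam is a flat black line 3 mm wide, 90 mm long, along this point's +y to seam_blue. z is up; the top face is level.
- seam_blue (a point): End of the seam, 90 mm from seam_red along +y; a blue dot lies 8 mm beyond it. Same axes as seam_red.
- probe_grip (a point): Centre of the orange grip of the leak probe (loose, 0.1 kg): a square bar 18 x 18 mm, 60 mm tall (30 mm above and below this point); x, y square to its faces, z up along the probe. Below it a black collar 34 x 34 x 8 mm (underside 38 mm below this point), a steel stem 12 mm thick and the thin black nib, ending 103 mm below this point.
- probe_tip (a point): End of the probe's nib, 6 mm thick and rounded. The nib slides up to 8 mm into the stem against a spring: about 0.4 N to start, 0.4 N per mm, 3.6 N at the end of its travel; beyond that it is rigid.
- stand_seat (a point): Where the probe's axis belongs in the fork stand, at the prongs' top (90 mm above the table), on which the collar's underside rests. Two level prongs, 13 mm wide, leave a slot 22 mm wide along this point's x axis, open above and towards -x (prongs end 22 mm in front of this point), closed 33 mm behind. Below is a foot 12 mm thick; nothing stands higher than the prongs.
- probe: The leak probe: origin at the centre of the collar's underside, z along the probe, upwards.
- base: The white cushion base: origin at the centre of its underside.
- eyepiece: Black eyepiece, 38 mm wide, 45 mm tall, standing near the air cock. Leave it alone.
- cleaner: Small bottle of lens cleaner, 32 mm wide, 85 mm tall, standing behind the fork stand. Leave it alone.
- lens_cap: Grey lens cap, 42 mm wide, 12 mm thick, lying on the base. Leave it alone.
- pen_cup: White cup, 72 mm wide, 90 mm tall, far side of the table. Leave it alone.
There are look-alikes about, which are no part of the job. Leave any green or pink look-alike of the valve alone.

How it is judged:
On the way, in this order (a step that is already met when the one before it is completed fails the run):
1. the red handle is turned fully open against its stop and has sprung back up (value of joint cock above 1.5 rad and value of joint press below 0.0015 m), for 0.2 s.
2. the nib touches the seam 0 mm from its red-dot end (within 6 mm along, 7 mm across) (contact force between probe and base above 0.2 N and x of probe_tip in the frame of seam_red between -0.007 and 0.007 m and y of probe_tip in the frame of seam_red between -0.006 and 0.006 m), for 0.1 s.
3. the nib touches the seam 18 mm from its red-dot end (within 6 mm along, 7 mm across) (contact force between probe and base above 0.2 N and x of probe_tip in the frame of seam_red between -0.007 and 0.007 m and y of probe_tip in the frame of seam_red between 0.012 and 0.024 m), for 0.1 s.
4. the nib touches the seam 36 mm from its red-dot end (within 6 mm along, 7 mm across) (contact force between probe and base above 0.2 N and x of probe_tip in the frame of seam_red between -0.007 and 0.007 m and y of probe_tip in the frame of seam_red between 0.03 and 0.042 m), for 0.1 s.
5. the nib touches the seam 54 mm from its red-dot end (within 6 mm along, 7 mm across) (contact force between probe and base above 0.2 N and x of probe_tip in the frame of seam_red between -0.007 and 0.007 m and y of probe_tip in the frame of seam_red between 0.048 and 0.06 m), for 0.1 s.
6. the nib touches the seam 72 mm from its red-dot end (within 6 mm along, 7 mm across) (contact force between probe and base above 0.2 N and x of probe_tip in the frame of seam_red between -0.007 and 0.007 m and y of probe_tip in the frame of seam_red between 0.066 and 0.078 m), for 0.1 s.
7. the nib touches the seam 90 mm from its red-dot end (within 6 mm along, 7 mm across) (contact force between probe and base above 0.2 N and x of probe_tip in the frame of seam_red between -0.007 and 0.007 m and y of probe_tip in the frame of seam_red between 0.084 and 0.096 m), for 0.1 s.
At the end, for the whole second after the job is handed in: The handle is open (joint above 1.5 rad) and up (pressed less than 1.5 mm); the probe hangs still and upright (within 0.1 rad) with its collar on the prongs, its axis within 15 mm of the seat point and its grip centre 34 to 42 mm above it (all of step 1 and horizontal distance between probe_grip and stand_seat below 0.015 m and z of probe_grip in the frame of stand_seat between 0.034 and 0.042 m and angle between probe_grip's own z axis and vertical below 0.1 rad and linear speed of probe below 0.02 m/s); the robot touches nothing.
It fails at once if the handle is forced past its lock: turned past 0.14 rad while pushed down less than 3 mm (value of joint cock between 0.14 and 1.43 rad and value of joint press below 0.003 m).
It fails at once if the probe touches the base more than 7 mm to the side of the seam or more than 12 mm beyond its ends (contact force between probe and base above 0.2 N and (x of probe_tip in the frame of seam_red above 0.007 m or x of probe_tip in the frame of seam_red below -0.007 m or y of probe_tip in the frame of seam_red below -0.012 m or y of probe_tip in the frame of seam_red above 0.102 m)).
It fails at once if the probe moves faster than 80 mm/s while touching the base (contact force between probe and base above 0.2 N and linear speed of probe above 0.08 m/s).
It fails at once if the probe presses on the base with more than 12 N (contact force between probe and base above 12 N).
It fails at once if a bystander is moved by more than 25 mm (distance of any of eyepiece, cleaner, lens_cap, pen_cup from where it was at the start of the episode above 0.025 m).
It also fails if it takes over 67 s, if anything falls off the work surface, if the arm or the gripper's body presses on something with over 40 N, if the wrist force passes 120 N, or if a joint passes its speed limit or range.

ROBOT

A 6-joint arm with a two-finger parallel gripper is mounted at the origin on the work surface. World frame = base frame: x ahead of the robot, y to its left, z up, the work surface at z = 0. Lengths are in m, angles in rad, forces in N, time in s.
With the tool pointing down it reaches from about 0.3 to 0.875 m from the base axis. Payload 6.4 kg.
Tool frame: the origin (TCP) lies where the fingers leave the gripper's body, on its centre line; the fingertips stand 73 mm ahead of it and the grasp point (between the pads) lies 54 mm ahead of it (ctrl.pinch_z is the distance from the TCP to the grasp point, in m); z points along the fingers, y is the direction in which the jaws open and shut (so a half turn about z gives the same grasp; the last joint's range is limited). The gripper opens to 85 mm and grips with 20 to 120 N. Pads are 22 mm wide; open, the fingers measure 114 mm over their backs; the gripper's body (76 mm by 85 mm) begins 54 mm behind the grasp point. The pads swing forward as they close: fully open they stand 13 mm farther back than shut.
Start: joints at [-1.454, 0.181, 1.607, -0, 1.354, -0.206], TCP at [0.182, -0.545, 0.304] pointing down, gripper open.
Joint ranges: [-2.99, 2.99], [-0.89, 2.07], [0.3, 2.58], [-1.14, 4.28], [0, 2.63], [-3.12, 3.12]. Speed limits (rad/s): [2.57, 2.57, 3.01, 3.14, 3.14, 3.14].

INTERFACE

Orientations are given as a unit quaternion [w, x, y, z].
In Python, from bench import ctrl, camera, camera_model gives the robot as it stands.
- The arm moves only by the tool arm_command, never from a script. Its argument "series" is a list of rows, each a list of 7 numbers: the shift along the tool's x, y, z in m, then the turn, a rotation vector about the tool's x, y, z in degrees, then the finger opening in m, from 0 to 0.0854. In form: [[tx, ty, tz, rx, ry, rz, gripper], ...]. A call has exactly 5 rows; each row is the pose to reach, as a shift and turn from the pose commanded when the call began, along the tool's axes at that moment; what a row does not reach only later rows make up. A row lasts 1/10 s, in which the tool goes at most 50 mm and 8.59 degrees, less where a joint would pass 70% of its speed; a pose out of reach is approached as far as the arm can. A call with a gripper value outside its range is refused whole. The fingers move at their own pace and stop on an object; the grip force is fixed at half the most. Time passes only in rows, so rows that repeat a pose let the fingers close, or fill a call up. It gives the time, the measured TCP pose, the force and the opening at its end, in the units of the state.
- ctrl.get_obs(): the state, without advancing time (a new reading comes with each control period).
- camera(name): name is "scene" or "top" or "wrist"; returns (picture, depth): 384x512x3 uint8, red, green, blue; 384x512 float32, m along the optical axis (not along the pixel's ray), 0 where there is no reading.
- camera_model(name): a dict with "K" (3x3 intrinsics, pixels), "position" and "attitude" of the camera in the world. Camera axes: x right, y down, z forward; pixel columns grow to the right and rows downward; lengths in m; the calibration is good to about 2 mm. A picture is of the moment at which its call begins: read the wrist's pose just before it. camera_model takes no time and is no camera call; for the wrist camera it gives the pose at the moment of the call.
- ctrl.hand_in(): hands the job in, once; it reports no verdict.
The state is a dict: "time_s": time; "q": joint angles; "dq": joint speeds; "joint_efforts": joint torques, N m; "eef_pos": TCP position; "eef_rot": TCP orientation; "wrist_force": force on the tool from outside, world axes, zero at the start; "torque": the same for the moment, N m; "opening": opening from 0.0 (shut) to 1.0 (fully open).
Only numpy, scipy, OpenCV 4.12 (cv2) and the standard library are available. Lean on these libraries where they do the work, as an engineer would, in place of code of your own. Each camera call takes 0.05 s, during which the arm holds its last target. There are 200 camera calls.

## Working session

There is one attempt and no reset: what is moved stays moved. The work goes in short steps, Python scripts to look and compute and a tool call to move; the robot and the scene stay as the last step left them, time stands still between calls to the robot, and variables do not carry over. Pictures are saved under pics/ and viewed, about 8 in all and at most 12, crops included, and the job is handed in when it is done.

Besides the shell and the picture viewer there is one more tool, called after ">>>" as name(argument=value, ...) on one line, values as JSON. arm_command: Moves the arm, as the interface text tells. Its arguments: {"type":"object","properties":{"series":{"type":"array","items":{"type":"array","items":{"type":"number"}}}},"required":["series"]}

```bash
mkdir -p pics; ls
python3 - <<'E'
from bench import ctrl,camera,camera_model
import cv2,numpy as np
for n in ("scene","top"):
    p,d=camera(n); np.savez(f"{n}.npz",p=p,d=d)
    cv2.imwrite(f"pics/{n}0.png",p[...,::-1])
    m=camera_model(n); print(n,m)
print(ctrl.get_obs())
a=[cv2.imread(f"pics/{n}0.png") for n in("scene","top")]
E
```

```text
pics
scene {'K': array([[357.13326212,   0.        , 253.94193865],
       [  0.        , 357.13326212, 185.67465543],
       [  0.        ,   0.        ,   1.        ]]), 'position': array([1.03896941, 0.0722258 , 0.84927161]), 'attitude': array([-0.19579143,  0.61968882,  0.72420116, -0.23061692])}
top {'K': array([[415.72269253,   0.        , 258.49027067],
       [  0.        , 415.72269253, 187.05282059],
       [  0.        ,   0.        ,   1.        ]]), 'position': array([0.37696349, 0.02004748, 1.41157505]), 'attitude': array([ 0.03299586, -0.69631101,  0.71583402, -0.04054526])}
{'time_s': 0.1, 'q': array([-1.45430970e+00,  1.81500437e-01,  1.60789648e+00, -1.08715310e-05,
        1.35383639e+00, -2.06316036e-01]), 'dq': array([ 0.00078122, -0.00241235, -0.00284221,  0.00074282,  0.00019214,
        0.00032597]), 'joint_efforts': array([ 5.52476013e-04, -4.45877123e+01, -3.52239347e+01, -3.32311465e-04,
        4.14930400e-03,  4.85175838e-05]), 'eef_pos': array([ 0.18236397, -0.54490528,  0.30306079]), 'eef_rot': array([-8.19736964e-04,  9.87002536e-01,  1.60702586e-01,  3.15302950e-05]), 'wrist_force': array([-0.23869072,  0.70575304, -0.77200202]), 'torque': array([ 0.05000784, -0.02242418, -0.02117883]), 'opening': 1.0020958078107982}
```

View pics/scene0.png

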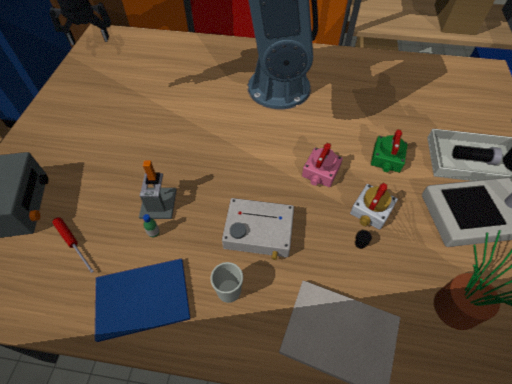

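View pics/top0.png

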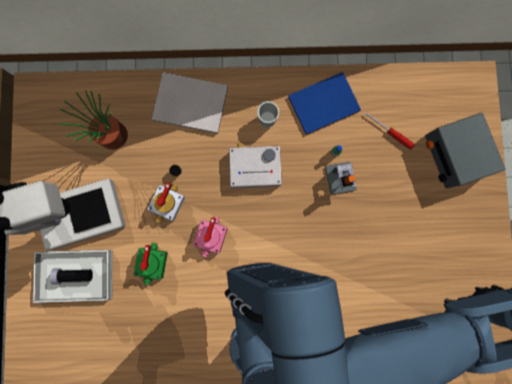

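```bash
cat > h.py <<'E'
from bench import ctrl,camera,camera_model
import cv2,numpy as np
from scipy.spatial.transform import Rotation as R
def rot(q): return R.from_quat(np.roll(q,-1)).as_matrix()
def ray(m,u,v):
    d=rot(m["attitude"])@np.linalg.inv(m["K"])@np.array([u,v,1.]); return np.array(m["position"]),d
def onz(m,u,v,z):
    p,d=ray(m,u,v); return p+d*(z-p[2])/d[2]
def cloud(m,d):
    v,u=np.indices(d.shape); P=np.stack([u,v,np.ones_like(u)],-1).reshape(-1,3)@np.linalg.inv(m["K"]).T
    return ((P*d.reshape(-1,1))@rot(m["attitude"]).T+m["position"]).reshape(d.shape+(3,))
def tool(p): # world point -> TCP frame
    o=ctrl.get_obs(); return rot(o["eef_rot"]).T@(np.array(p)-o["eef_pos"])
def comps(mask,mn=8):
    n,l,s,c=cv2.connectedComponentsWithStats(mask.astype(np.uint8))
    return [(l==i,c[i],s[i]) for i in range(1,n) if s[i][4]>=mn]
E
python3 - <<'E'
from h import *
S=[]
for n,(x,y,w,h) in (("scene",(130,130,280,130)),("top",(130,130,240,150))):
    f=np.load(n+".npz");p=f["p"];C=cloud(camera_model(n),f["d"]);m=camera_model(n)
    hsv=cv2.cvtColor(p,cv2.COLOR_RGB2HSV)
    for nm,lo,hi in (("red",(0,170,110),(4,255,255)),("orange",(6,190,150),(14,255,255)),("blue",(105,120,80),(125,255,255))):
        for mk,c,s in comps(cv2.inRange(hsv,lo,hi)>0,3):
            q=C[mk]; print(n,nm,c.round(1),s[4],np.median(q,0).round(3),"zmax",q[:,2].max().round(3))
    S.append(cv2.resize(p[y:y+h,x:x+w],(640,int(640*h/w)),interpolation=cv2.INTER_CUBIC))
cv2.imwrite("pics/crop.png",np.vstack(S)[:,:,::-1][:600*2])
im=np.vstack(S); print(im.shape); cv2.imwrite("pics/crop.png",cv2.resize(im,None,fx=.85,fy=.85)[:,:,::-1])
E
```

```text
scene red [237.    0.7] 3 [-0.973 -0.344 -0.215] zmax -0.208
scene red [242.9  23.8] 330 [-0.973 -0.314 -0.359] zmax 0.849
scene red [243.2   3.2] 5 [-0.97  -0.311 -0.227] zmax -0.214
scene red [246.2   6.5] 12 [-0.968 -0.29  -0.24 ] zmax -0.227
scene red [233.   8.] 3 [-0.987 -0.374 -0.267] zmax -0.261
scene red [234.6  12.4] 11 [-0.981 -0.362 -0.289] zmax -0.267
scene red [397.6 136.3] 63 [0.296 0.36  0.113] zmax 0.116
scene red [325.  149.6] 59 [0.374 0.162 0.113] zmax 0.116
scene red [395.2 147.8] 9 [0.342 0.351 0.113] zmax 0.113
scene red [318.7 161.8] 12 [0.421 0.147 0.112] zmax 0.114
scene red [380.6 190.9] 88 [0.491 0.305 0.113] zmax 0.849
scene red [373.2 203.9] 13 [0.535 0.285 0.111] zmax 0.115
scene red [239.5 212.5] 4 [ 0.572 -0.041  0.05 ] zmax 0.053
scene red [ 61.7 231.1] 162 [ 0.683 -0.492  0.024] zmax 0.03
scene orange [146.2 162.4] 30 [ 0.528 -0.281  0.158] zmax 0.161
scene blue [510.6  70.9] 7 [-0.869  1.242 -0.432] zmax -0.427
scene blue [145.8 217.1] 36 [ 0.641 -0.263  0.084] zmax 0.087
scene blue [280.  217.5] 6 [0.569 0.065 0.049] zmax 0.05
scene blue [140.9 297.8] 5340 [ 0.817 -0.232  0.015] zmax 0.849
top red [401.4 137.4] 119 [ 0.678 -0.49   0.024] zmax 0.031
top red [168.6 183.4] 5 [0.533 0.288 0.112] zmax 0.114
top red [162.4 196.7] 77 [0.489 0.306 0.113] zmax 0.119
top red [208.6 232. ] 61 [0.376 0.162 0.112] zmax 0.122
top red [148.  246.2] 4 [0.339 0.351 0.113] zmax 0.116
top red [144.4 260.5] 84 [0.293 0.361 0.113] zmax 1.412
top orange [351.2 178.2] 29 [ 0.528 -0.278  0.158] zmax 0.163
top blue [323.9 103. ] 2450 [ 0.808 -0.23   0.016] zmax 1.412
top blue [338.9 147.8] 21 [ 0.636 -0.261  0.084] zmax 0.093
(697, 640, 3)
```

View pics/crop.png

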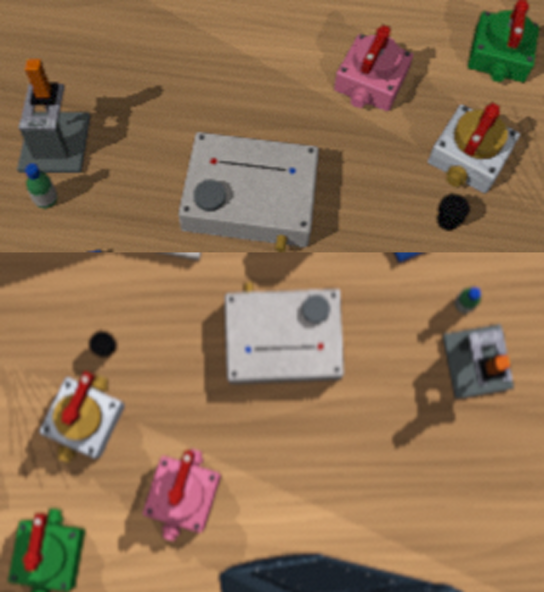

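Run:
```python
from h import *
o=ctrl.get_obs();m=camera_model("wrist");T=rot(o["eef_rot"])
print("cam in tool",T.T@(m["position"]-o["eef_pos"]));print((T.T@rot(m["attitude"])).round(3));print(m["K"].round(1), o["eef_rot"])
print("tool axes heading",np.degrees(np.arctan2(T[1,0],T[0,0])))
for nm,p in dict(probe=(.528,-.279,.32),base=(.57,.01,.32),valve=(.5,.3,.32)).items(): print(nm,tool(p).round(3))
```

```text
cam in tool [ 0.07678577  0.00030353 -0.06909397]
[[ 0.001 -0.953 -0.303]
 [ 1.     0.001 -0.   ]
 [ 0.    -0.303  0.953]]
[[272.1   0.  254. ]
 [  0.  272.1 190.2]
 [  0.    0.    1. ]] [-8.19736964e-04  9.87002536e-01  1.60702586e-01  3.15302950e-05]
tool axes heading 18.495349642762125
probe [ 0.412 -0.143 -0.017]
base [ 0.544 -0.403 -0.016]
valve [ 0.569 -0.701 -0.016]
```

>>> arm_command(series=[[0.045, -0.015, 0, 0, 0, 0, 0.085], [0.09, -0.03, 0, 0, 0, 0, 0.085], [0.135, -0.045, -0.005, 0, 0, 0, 0.085], [0.18, -0.06, -0.01, 0, 0, 0, 0.085], [0.225, -0.075, -0.015, 0, 0, 0, 0.085]])

```text
time_s: 0.6
eef_pos: [0.3731, -0.4013, 0.3187]
eef_rot: [-0.0, 0.987, 0.16, -0.0]
wrist_force: [1.3, -0.2, 0.7]
opening: 0.996
```

>>> arm_command(series=[[0.04, -0.015, 0, 0, 0, 0, 0.085], [0.085, -0.03, 0, 0, 0, 0, 0.085], [0.125, -0.045, 0, 0, 0, 0, 0.085], [0.165, -0.06, 0, 0, 0, 0, 0.085], [0.187, -0.068, 0, 0, 0, 0, 0.085]])

```text
time_s: 1.1
eef_pos: [0.5296, -0.2763, 0.3184]
eef_rot: [-0.001, 0.987, 0.162, 0.0]
wrist_force: [-0.4, -0.2, -0.0]
opening: 0.992
```

```bash
cat > snap.py <<'E'
import sys
from h import *
n=sys.argv[1]; o=ctrl.get_obs(); m=camera_model("wrist"); p,d=camera("wrist")
np.savez(n+".npz",p=p,d=d,**m); cv2.imwrite(f"pics/{n}.png",p[...,::-1]); print(o["time_s"],o["eef_pos"].round(4),np.abs(o["dq"]).max().round(3),o["wrist_force"].round(2),"head",np.degrees(np.arctan2(*rot(o["eef_rot"])[[1,0],0])).round(2))
E
python3 snap.py w1; python3 -c "
from h import *
print(tool((.57,.01,.32)))"
```

```text
1.1 [ 0.5296 -0.2763  0.3184] 0.365 [-0.45 -0.21 -0.04] head 18.64
[ 0.12820661 -0.25731887 -0.00100482]
```

View pics/w1.png

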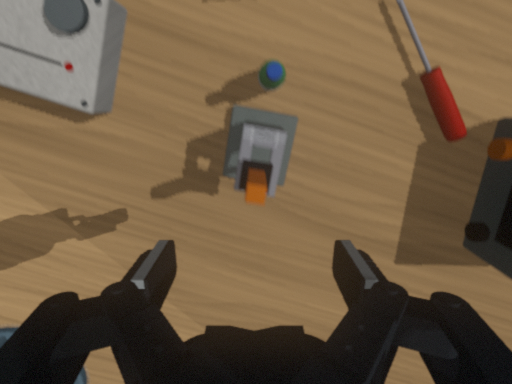

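Run:
```python
from h import *
f=np.load("w1.npz");p=f["p"];C=cloud(f,f["d"]);hsv=cv2.cvtColor(p,cv2.COLOR_RGB2HSV)
def rect(mk,z0,z1,nm):
    q=C[mk&(C[...,2]>z0)&(C[...,2]<z1)]
    if len(q)<5: print(nm,len(q));return
    r=cv2.minAreaRect((q[:,:2]*1000).astype(np.float32)); print(nm,len(q),"c",np.round(r[0],1),"sz",np.round(r[1],1),"ang",round(r[2],1),"z",np.median(q[:,2]).round(4), "mean",q[:,:2].mean(0).round(4))
    return q
roi=np.zeros(p.shape[:2],bool); roi[100:210,200:310]=1
org=(hsv[...,0]>4)&(hsv[...,0]<16)&(hsv[...,1]>180)&(hsv[...,2]>90)&roi
rect(org,.15,.17,"grip top")
rect(roi&~org,.08,.094,"prongs");rect(roi&~org,.094,.105,"collar");rect(roi,.005,.018,"foot")
red=cv2.inRange(hsv,(0,150,100),(5,255,255))>0
for mk,c,s in comps(red,5): print("red",c,s[4],onz(f,*c,.05).round(4),np.median(C[mk],0).round(4))
im=p[100:210,200:310]; cv2.imwrite("pics/w1c.png",cv2.resize(im,(600,600),interpolation=cv2.INTER_CUBIC)[...,::-1])
Z=C[...,2]; print((Z[120:208:4,228:300:5]*1000).round().astype(int))
```

```text
grip top 300 c [ 529.7 -278.3] sz [14.7 16.1] ang 9.5 z 0.1569 mean [ 0.5306 -0.2779]
prongs 1632 c [ 543.8 -278.9] sz [75.3 49.6] ang 8.5 z 0.0891 mean [ 0.5563 -0.2777]
collar 463 c [ 528.1 -279.7] sz [33.9 34. ] ang 9.6 z 0.097 mean [ 0.5331 -0.2772]
foot 2395 c [ 548.3 -278.5] sz [100.2  90.1] ang 8.7 z 0.0111 mean [ 0.5584 -0.2723]
red [68.4  66.24] 25 [ 0.5733 -0.0386  0.05  ] [ 0.5732 -0.0386  0.0502]
red [448.04525386 103.87748344] 906 [ 0.6756 -0.4688  0.05  ] [ 0.6809 -0.4859  0.0236]
[[ -2  10  11  11  10  11  11  11  10  12  12  12  11  11  10]
 [ -2  12 387  12  47  32  15  12  10  10  11  11  11  12   8]
 [ -2  12  11  11  89  88  80  67  53  36  20  11  11  12  -1]
 [ -2  12  12  88  88  91  90  90  89  90  84  73  12  11  -3]
 [ -1  12  11  89  89  89  89  89  89  90  89  90  88  10  -2]
 [ -2  11  11  89  90  89  88  89  89  89  90  89  89  11  -1]
 [  8  10  11  88  89  90  89  88  90  89  89  90  12  11 387]
 [ 11  11  11  90  89  89  12  89  88  89  89  88  12   0  -1]
 [ 13  11  11  89  89  10  11  11  11  89  90  88  10   0  -1]
 [ 10  10  10  90  90  11  11  10  13  90  90  88  10   0   1]
 [ 11  11  10  88  88  10  11  12  11  89  88  12  12  -1  -1]
 [ 10  11  11  88  98  98  95  91  10  89  90  12  11  -1   0]
 [ 11  11  88  96  97  97  98  98  98  98  88  12  10   0   0]
 [ 12  12  90  97  98 103  98  98  98  97  91  11  -2  -1  -2]
 [ 13  10  89  98  97 120 117 114  98  90  89  12  -1  -2  -1]
 [ -1  -1  89  98  97 135 132 130  98  89  90   9   0  -1  -1]
 [ -1   0  89  97 129 149 147 144  97  88  11  12   0  -2  -2]
 [  0   1  89  97 157 157 156 156  99  89  -2   0   0   0  -1]
 [  0   0  89  90 157 157 156 157  98  89   0  -1  -2   0  -1]
 [ -1  -2  -1  -1 156 157 157 156  89  88  -2  -1   0  -1  -1]
 [ -1  -1   0  -2 158 156 157 157  -1   0  -1   0  -1  -1  -1]
 [ -2  -1  -1  -1 157 158 157 158   0  -1   0  -2   0  -2  -2]]
```

>>> arm_command(series=[[0.02, -0.04, 0, 0, 0, 0, 0.085], [0.04, -0.08, 0, 0, 0, 4, 0.085], [0.06, -0.12, 0, 0, 0, 8, 0.085], [0.08, -0.16, 0, 0, 0, 12, 0.085], [0.095, -0.2, 0, 0, 0, 16, 0.085]])

```text
time_s: 1.65
eef_pos: [0.5543, -0.0575, 0.3185]
eef_rot: [-0.0, 1.0, 0.02, -0.0]
wrist_force: [0.3, -0.1, -0.8]
opening: 0.988
```

>>> arm_command(series=[[0.03, -0.035, 0, 0, 0, 1, 0.085], [0.03, -0.035, 0, 0, 0, 2, 0.085], [0.03, -0.035, 0, 0, 0, 2.5, 0.085], [0.03, -0.035, 0, 0, 0, 2.5, 0.085], [0.03, -0.035, 0, 0, 0, 2.5, 0.085]])

```text
time_s: 2.15
eef_pos: [0.5825, -0.0241, 0.3187]
eef_rot: [0.0, 1.0, -0.001, -0.0]
wrist_force: [0.1, -0.1, -0.7]
opening: 0.995
```

```bash
python3 snap.py w2
python3 - <<'E'
from h import *
f=np.load("w2.npz");p=f["p"];C=cloud(f,f["d"]);hsv=cv2.cvtColor(p,cv2.COLOR_RGB2HSV)
for nm,lo,hi in (("red",(0,150,100),(6,255,255)),("blue",(105,120,80),(125,255,255))):
  for mk,c,s in comps(cv2.inRange(hsv,lo,hi)>0,10): print(nm,c.round(1),s[4],onz(f,*c,.05).round(4),np.median(C[mk],0).round(4))
dark=(hsv[...,2]<60)&(abs(C[...,2]-.05)<.006)
for mk,c,s in comps(dark,20):
    v,u=np.nonzero(mk); q=np.array([onz(f,a,b,.05)[:2] for a,b in zip(u,v)]); r=cv2.minAreaRect((q*1000).astype(np.float32)); print("dark",c.round(1),s,np.round(r[0],1),np.round(r[1],1),r[2], q.mean(0))
print(tool((.495,.303,.32)))
E
```

```text
2.15 [ 0.5825 -0.0241  0.3187] 0.003 [ 0.1  -0.15 -0.72] head -0.09
red [265.8 175.4] 23 [ 0.5716 -0.0397  0.05  ] [ 0.5721 -0.0399  0.0501]
red [105.7 349. ] 39 [0.2852 0.213  0.05  ] [0.3553 0.1668 0.1135]
blue [411.5  21.7] 5714 [ 0.744 -0.196  0.05 ] [ 0.7556 -0.2065  0.0151]
blue [471.8 123.5] 158 [ 0.6361 -0.2878  0.05  ] [ 0.638  -0.2613  0.0839]
blue [183.3 176.6] 29 [0.5702 0.0661 0.05  ] [0.57   0.0663 0.0496]
dark [439.6 127. ] [435 117  14  17  84] [ 631.9 -249.6] [25.5  9.9] 38.19441223144531 [ 0.63196968 -0.24972885]
dark [ 17.1 163.1] [  3 150  30  28 416] [587.5 274.4] [34.  34.9] 38.13995361328125 [0.58784993 0.27465459]
dark [436.4 172.5] [427 166  29  17 138] [ 573.3 -263.5] [17.3 34.9] 10.873620986938477 [ 0.57531896 -0.25723324]
dark [442.5 206.4] [440 203   6   8  34] [ 528.7 -274.8] [11.3  6.5] 11.978257179260254 [ 0.52909123 -0.27471145]
dark [108.6 282.6] [106 280   6   6  20] [410.5 187.9] [8.  6.3] 21.844738006591797 [0.41025546 0.1880713 ]
dark [  6.1 335.3] [  0 333  14   6  53] [312.6 364.3] [23.2  9.9] 89.97102355957031 [0.31299071 0.36486905]
[-0.08808154 -0.32700414 -0.0011933 ]
```

>>> arm_command(series=[[-0.01, -0.047, 0, 0, 0, 4, 0.085], [-0.025, -0.094, 0, 0, 0, 8, 0.085], [-0.038, -0.14, 0, 0, 0, 12, 0.085], [-0.05, -0.187, 0, 0, 0, 16, 0.085], [-0.063, -0.234, 0, 0, 0, 20, 0.085]])

```text
time_s: 2.7
eef_pos: [0.5194, 0.2117, 0.3192]
eef_rot: [-0.0, 0.984, -0.176, 0.0]
wrist_force: [0.4, 0.2, 0.1]
opening: 0.994
```

>>> arm_command(series=[[0.005, -0.045, 0, 0, 0, 2, 0.085], [0.005, -0.09, 0, 0, 0, 4, 0.085], [0.005, -0.095, 0, 0, 0, 4, 0.085], [0.005, -0.095, 0, 0, 0, 4, 0.085], [0.005, -0.095, 0, 0, 0, 4, 0.085]])

```text
time_s: 3.2
eef_pos: [0.5571, 0.2974, 0.3186]
eef_rot: [0.0, 0.978, -0.208, -0.0]
wrist_force: [0.4, 0.9, 0.5]
opening: 0.991
```

```bash
python3 snap.py w3
python3 - <<'E'
from h import *
f=np.load("w3.npz");p=f["p"];C=cloud(f,f["d"]);hsv=cv2.cvtColor(p,cv2.COLOR_RGB2HSV)
def rect(q,nm):
    r=cv2.minAreaRect((q[:,:2]*1000).astype(np.float32)); print(nm,len(q),"c",np.round(r[0],1),"sz",np.round(r[1],1),"ang",round(r[2],1),"z",np.median(q[:,2]).round(4),"corners",cv2.boxPoints(r).round(1).tolist())
near=np.hypot(C[...,0]-.5,C[...,1]-.3)<.1
h=near&(C[...,2]>.107)&(C[...,2]<.12); 
for mk,c,s in comps(h,30): rect(C[mk],"handle %s"%c.round())
col=near&(abs(C[...,2]-.07)<.004); q=C[col]; rect(q,"collar"); 
cc=cv2.minEnclosingCircle((q[:,:2]*1000).astype(np.float32));print(cc)
q=C[near&(abs(C[...,2]-.046)<.003)]; rect(q,"block")
q=C[h&(hsv[...,1]<90)]; print("white dot",len(q),np.median(q,0))
q=C[np.hypot(C[...,0]-.59,C[...,1]-.275)<.05]; q=q[abs(q[:,2]-.045)<.004]; rect(q,"eyepiece")
E
```

```text
3.2 [0.5571 0.2974 0.3186] 0.015 [0.36 0.9  0.52] head -24.05
handle [270. 226.] 866 c [500.  302.2] sz [19.5 78.1] ang 65.3 z 0.113 corners [[460.5, 309.70001220703125], [531.5, 277.0], [539.5999755859375, 294.70001220703125], [468.6000061035156, 327.3999938964844]]
collar 1259 c [478.7 312.3] sz [66.2 64.9] ang 67.8 z 0.0692 corners [[436.20001220703125, 294.0], [496.20001220703125, 269.3999938964844], [521.2999877929688, 330.70001220703125], [461.20001220703125, 355.20001220703125]]
((477.908203125, 312.40399169921875), 34.078834533691406)
block 2039 c [514.  294.7] sz [ 88.8 168.4] ang 64.2 z 0.0449 corners [[418.8999938964844, 291.29998779296875], [570.4000244140625, 218.10000610351562], [609.0999755859375, 298.0], [457.5, 371.29998779296875]]
white dot 59 [0.5257073  0.28957404 0.1142827 ]
eyepiece 701 c [586.4 279.9] sz [36.4 36.2] ang 66.0 z 0.0441 corners [[562.5, 270.6000061035156], [595.5, 255.89999389648438], [610.2999877929688, 289.20001220703125], [577.2000122070312, 303.8999938964844]]
```

View pics/w3.png

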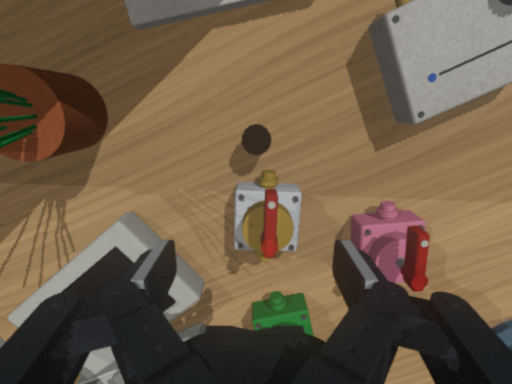

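>>> arm_command(series=[[-0.045, 0.01, 0, 0, 0, 0.5, 0.045], [-0.0785, 0.0185, 0.03, 0, 0, 0.5, 0.045], [-0.0785, 0.0185, 0.075, 0, 0, 0.5, 0.045], [-0.0785, 0.0185, 0.11, 0, 0, 0.5, 0.045], [-0.0785, 0.0185, 0.13, 0, 0, 0.5, 0.045]])

```text
time_s: 3.75
eef_pos: [0.4763, 0.3117, 0.1863]
eef_rot: [0.001, 0.977, -0.213, -0.001]
wrist_force: [0.4, -0.2, 0.3]
opening: 0.528
```

>>> arm_command(series=[[0, 0, 0.015, 0, 0, 0, 0.045], [0, 0, 0.03, 0, 0, 0, 0.045], [0, 0, 0.03, 0, 0, 0, 0.03], [0, 0, 0.03, 0, 0, 0, 0.03], [0, 0, 0.03, 0, 0, 0, 0.03]])

```text
time_s: 4.25
eef_pos: [0.4787, 0.3139, 0.1602]
eef_rot: [-0.001, 0.977, -0.212, 0.001]
wrist_force: [0.1, -0.2, -0.3]
opening: 0.35
```

```bash
python3 -c "
from h import *
o=ctrl.get_obs();print(o['eef_pos'],o['q'].round(3),o['opening'],tool((.478,.3123,.158)).round(4))"; python3 snap.py w4
```

```text
[0.47872665 0.31391644 0.16020676] [0.373 0.343 1.722 0.    1.074 2.372] 0.3499291799685716 [0.     0.0018 0.0022]
4.25 [0.4787 0.3139 0.1602] 0.003 [ 0.14 -0.16 -0.3 ] head -24.51
```

View pics/w4.png

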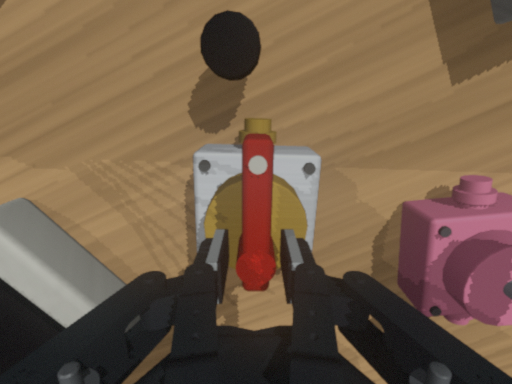

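>>> arm_command(series=[[0, 0.0018, 0.002, 0, 0, 0, 0.03], [0, 0.0018, 0.002, 0, 0, 0, 0.02], [0, 0.0018, 0.002, 0, 0, 0, 0], [0, 0.0018, 0.002, 0, 0, 0, 0], [0, 0.0018, 0.002, 0, 0, 0, 0]])

```text
time_s: 4.8
eef_pos: [0.4778, 0.3131, 0.1578]
eef_rot: [-0.001, 0.977, -0.212, 0.001]
wrist_force: [2.2, 4.5, 0.6]
opening: 0.211
```

>>> arm_command(series=[[0, 0, 0.002, 0, 0, 0, 0], [0, 0, 0.004, 0, 0, 0, 0], [0, 0, 0.006, 0, 0, 0, 0], [0, 0, 0.008, 0, 0, 0, 0], [0, 0, 0.008, 0, 0, 0, 0]])

```text
time_s: 5.3
eef_pos: [0.4779, 0.3131, 0.1503]
eef_rot: [-0.001, 0.977, -0.212, 0.001]
wrist_force: [-0.3, 5.0, 7.9]
opening: 0.212
```

>>> arm_command(series=[[0, 0, 0.001, 0, 0, 0, 0], [0, 0, 0.002, 0, 0, 0, 0], [0, 0, 0.002, 0, 0, 0, 0], [0, 0, 0.002, 0, 0, 0, 0], [0, 0, 0.002, 0, 0, 0, 0]])

```text
time_s: 5.8
eef_pos: [0.478, 0.3132, 0.1496]
eef_rot: [-0.001, 0.977, -0.212, 0.001]
wrist_force: [-4.1, 3.8, 16.0]
opening: 0.215
```

>>> arm_command(series=[[0, 0, 0, 0, 0, -3, 0], [0, 0, 0, 0, 0, -6, 0], [0, 0, 0, 0, 0, -9, 0], [0, 0, 0, 0, 0, -12, 0], [0, 0, 0, 0, 0, -15, 0]])

```text
time_s: 6.3
eef_pos: [0.478, 0.313, 0.1496]
eef_rot: [-0.001, 0.997, -0.082, 0.001]
wrist_force: [-3.9, 2.2, 16.1]
opening: 0.216
```

```bash
python3 -c "
from h import *
o=ctrl.get_obs();print(o['eef_pos'],o['wrist_force'],o['torque'],o['opening'])"; python3 snap.py w5
```

```text
[0.4780151  0.31297268 0.14957781] [-3.90897038  2.20833987 16.14807402] [ 0.29151377  0.76182072 -0.09811092] 0.21596155882488577
6.3 [0.478  0.313  0.1496] 0.522 [-3.91  2.21 16.15] head -9.38
```

View pics/w5.png

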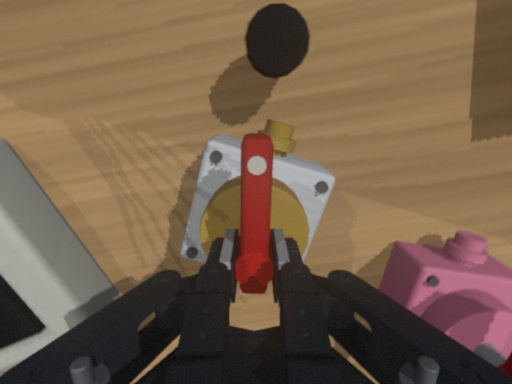

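>>> arm_command(series=[[0, 0, 0, 0, 0, -5, 0], [0, 0, 0, 0, 0, -10, 0], [0, 0, 0, 0, 0, -15, 0], [0, 0, 0, 0, 0, -20, 0], [0, 0, 0, 0, 0, -25, 0]])

```text
time_s: 6.85
eef_pos: [0.478, 0.3127, 0.1496]
eef_rot: [-0.0, 0.991, 0.137, 0.001]
wrist_force: [-4.7, -0.1, 16.5]
opening: 0.215
```

>>> arm_command(series=[[0, 0, 0, 0, 0, -5, 0], [0, 0, 0, 0, 0, -10, 0], [0, 0, 0, 0, 0, -15, 0], [0, 0, 0, 0, 0, -20, 0], [0, 0, 0, 0, 0, -25, 0]])

```text
time_s: 7.35
eef_pos: [0.4782, 0.3124, 0.1496]
eef_rot: [0.0, 0.938, 0.348, 0.002]
wrist_force: [-3.6, -0.6, 16.4]
opening: 0.213
```

>>> arm_command(series=[[0, 0, 0, 0, 0, -5, 0], [0, 0, 0, 0, 0, -10, 0], [0, 0, 0, 0, 0, -15, 0], [0, 0, 0, 0, 0, -20, 0], [0, 0, 0, 0, 0, -24, 0]])

```text
time_s: 7.85
eef_pos: [0.4785, 0.3122, 0.1496]
eef_rot: [0.001, 0.845, 0.535, 0.002]
wrist_force: [-3.2, -1.4, 16.0]
opening: 0.214
```

>>> arm_command(series=[[0, 0, 0, 0, 0, -2, 0], [0, 0, 0, 0, 0, -4, 0], [0, 0, 0, 0, 0, -5, 0], [0, 0, 0, 0, 0, -5, 0], [0, 0, 0, 0, 0, -5, 0]])

```text
time_s: 8.35
eef_pos: [0.4787, 0.3127, 0.1495]
eef_rot: [0.0, 0.822, 0.57, 0.002]
wrist_force: [-1.4, 0.8, 14.4]
opening: 0.213
```

```bash
cat > st.py <<'E'
from h import *
o=ctrl.get_obs();print(o['time_s'],o['eef_pos'].round(4),o['wrist_force'].round(2),o['torque'].round(3),o['opening'].round(3),o['q'].round(2),"head",np.degrees(np.arctan2(*rot(o["eef_rot"])[[1,0],0])).round(2))
E
python3 st.py; python3 snap.py w6
```

```text
8.35 [0.4787 0.3127 0.1495] 0.001 [-1.41  0.84 14.44] head 69.49Traceback (most recent call last):
  File "st.py", line 2, in <module>
    o=ctrl.get_obs();print(o['time_s'],o['eef_pos'].round(4),o['wrist_force'].round(2),o['torque'].round(3),o['opening'].round(3),o['q'].round(2),"head",np.degrees(np.arctan2(*rot(o["eef_rot"])[[1,0],0])).round(2))
                                                                                                            ^^^^^^^^^^^^^^^^^^
AttributeError: 'float' object has no attribute 'round'
```

>>> arm_command(series=[[0, 0, -0.003, 0, 0, 0, 0], [0, 0, -0.006, 0, 0, 0, 0], [0, 0, -0.009, 0, 0, 0, 0], [0, 0, -0.0095, 0, 0, 0, 0], [0, 0, -0.0095, 0, 0, 0, 0]])

```text
time_s: 8.9
eef_pos: [0.4785, 0.3126, 0.1574]
eef_rot: [0.0, 0.822, 0.57, 0.002]
wrist_force: [4.5, 4.4, 2.8]
opening: 0.214
```

>>> arm_command(series=[[0, 0, 0, 0, 0, 0, 0.02], [0, 0, 0, 0, 0, 0, 0.045], [0, 0, 0, 0, 0, 0, 0.045], [0, 0, -0.02, 0, 0, 0, 0.045], [0, 0, -0.06, 0, 0, 0, 0.045]])

```text
time_s: 9.4
eef_pos: [0.4741, 0.3107, 0.2126]
eef_rot: [-0.001, 0.822, 0.57, -0.005]
wrist_force: [0.6, 0.5, 0.0]
opening: 0.528
```

>>> arm_command(series=[[0, 0, -0.045, 0, 0, 0, 0.045], [0, 0, -0.08, 0, 0, 0, 0.045], [0, 0, -0.08, 0, 0, 0, 0.045], [0, 0, -0.08, 0, 0, 0, 0.045], [0, 0, -0.08, 0, 0, 0, 0.045]])

```text
time_s: 9.9
eef_pos: [0.476, 0.3116, 0.2943]
eef_rot: [-0.0, 0.822, 0.57, -0.002]
wrist_force: [0.0, -0.3, 0.1]
opening: 0.526
```

```bash
sed -i "s/o\['opening'\].round(3)/round(o['opening'],3)/" st.py
python3 st.py; python3 snap.py w7
python3 - <<'E'
from h import *
f=np.load("w7.npz");C=cloud(f,f["d"])
near=np.hypot(C[...,0]-.478,C[...,1]-.3125)<.09
h=near&(C[...,2]>.098)&(C[...,2]<.12)
for mk,c,s in comps(h,60):
    q=C[mk]; r=cv2.minAreaRect((q[:,:2]*1000).astype(np.float32)); print(c.round(),len(q),np.round(r[0],1),np.round(r[1],1),r[2],"z",np.median(q[:,2]),
    np.degrees(np.arctan2(r[0][1]-312.3,r[0][0]-478)))
E
```

```text
9.9 [0.476  0.3116 0.2943] [ 0.02 -0.3   0.15] [ 0.    -0.023 -0.022] 0.526 [ 0.37  0.18  1.63 -0.    1.34  0.73] head 69.49
9.9 [0.476  0.3116 0.2943] 0.013 [ 0.02 -0.3   0.15] head 69.49
[260. 159.] 1288 [488.3 334.6] [77.6 18.8] 66.70459747314453 z 0.1129618277156661 65.14141790282665
```

>>> arm_command(series=[[-0.041, 0.02, 0, 0, 0, 5, 0.06], [-0.082, 0.04, 0, 0, 0, 10, 0.06], [-0.123, 0.06, 0, 0, 0, 15, 0.06], [-0.164, 0.08, 0, 0, 0, 20, 0.06], [-0.205, 0.1, 0, 0, 0, 25, 0.06]])

```text
time_s: 10.45
eef_pos: [0.498, 0.0834, 0.2946]
eef_rot: [-0.001, 0.926, 0.377, -0.001]
wrist_force: [1.3, 0.7, -0.5]
opening: 0.701
```

>>> arm_command(series=[[-0.029, 0.035, 0, 0, 0, 5, 0.06], [-0.058, 0.07, 0, 0, 0, 10, 0.06], [-0.087, 0.105, 0, 0, 0, 15, 0.06], [-0.116, 0.14, 0, 0, 0, 20, 0.06], [-0.145, 0.175, 0, 0, 0, 25, 0.06]])

```text
time_s: 10.95
eef_pos: [0.5173, -0.143, 0.2946]
eef_rot: [-0.001, 0.986, 0.167, -0.001]
wrist_force: [0.7, 0.6, -0.2]
opening: 0.702
```

```bash
python3 st.py; python3 -c "
from h import *
print(tool((.5285,-.2795,.23)))"
```

```text
10.95 [ 0.5173 -0.143   0.2946] [ 0.71  0.58 -0.16] [ 0.053 -0.038  0.035] 0.702 [-0.49  0.11  1.71  0.    1.33  0.74] head 19.28
[-0.03431355  0.13269515  0.06430028]
```

>>> arm_command(series=[[-0.012, 0.045, 0, 0, 0, 5, 0.06], [-0.024, 0.09, 0, 0, 0, 10, 0.06], [-0.034, 0.132, 0, 0, 0, 10, 0.06], [-0.034, 0.132, 0, 0, 0, 10, 0.06], [-0.034, 0.132, 0, 0, 0, 10, 0.06]])

```text
time_s: 11.45
eef_pos: [0.5293, -0.2776, 0.2942]
eef_rot: [-0.002, 0.997, 0.082, -0.001]
wrist_force: [-0.7, 0.1, -0.6]
opening: 0.706
```

```bash
python3 st.py; python3 snap.py w8
python3 - <<'E'
from h import *
f=np.load("w8.npz");p=f["p"];C=cloud(f,f["d"]);hsv=cv2.cvtColor(p,cv2.COLOR_RGB2HSV)
near=np.hypot(C[...,0]-.53,C[...,1]+.279)<.1
for nm,a,b in (("grip",.15,.165),("collar",.094,.105),("prongs",.083,.094)):
    q=C[near&(C[...,2]>a)&(C[...,2]<b)]
    if len(q)<9: print(nm,len(q));continue
    r=cv2.minAreaRect((q[:,:2]*1000).astype(np.float32)); print(nm,len(q),np.round(r[0],1),np.round(r[1],1),r[2],np.median(q[:,2]))
print(tool((.529,-.2793,.182)))
E
```

```text
11.45 [ 0.5293 -0.2776  0.2942] [-0.72  0.1  -0.59] [0.034 0.003 0.009] 0.706 [-0.68  0.24  1.56  0.    1.35  0.73] head 9.38
11.45 [ 0.5293 -0.2776  0.2942] 0.037 [-0.72  0.1  -0.59] head 9.38
grip 514 [ 527.9 -279.5] [18.8 17.8] 9.855552673339844 0.15705019629679834
collar 604 [ 528.2 -279.6] [33.6 33.3] 9.317756652832031 0.09716371075240673
prongs 1933 [ 544.1 -278.8] [74.8 49.3] 8.076862335205078 0.08912368582884433
[-0.00071104  0.00294937  0.11255124]
```

>>> arm_command(series=[[-0.0015, 0.002, 0.03, 0, 0, 0, 0.06], [-0.0015, 0.002, 0.065, 0, 0, 0, 0.05], [-0.0015, 0.002, 0.095, 0, 0, 0, 0.045], [-0.0015, 0.002, 0.112, 0, 0, 0, 0.045], [-0.0015, 0.002, 0.112, 0, 0, 0, 0.045]])

```text
time_s: 12.0
eef_pos: [0.5274, -0.2762, 0.1808]
eef_rot: [-0.003, 0.996, 0.084, -0.003]
wrist_force: [-0.1, 0.3, -0.6]
opening: 0.525
```

```bash
python3 st.py; python3 -c "
from h import *
print(tool((.528,-.2796,.182)))"
```

```text
12.0 [ 0.5274 -0.2762  0.1808] [-0.07  0.33 -0.55] [-0.013  0.064 -0.014] 0.525 [-0.68  0.36  1.65  0.    1.14  0.72] head 9.62
[-1.15664710e-05  3.43225889e-03 -1.19008363e-03]
```

>>> arm_command(series=[[0, 0.001, 0, 0, 0, 0, 0.045], [0, 0.002, 0, 0, 0, 0, 0.045], [0, 0.002, 0, 0, 0, 0, 0.045], [0, 0.002, 0, 0, 0, 0, 0.03], [0, 0.002, 0, 0, 0, 0, 0.028]])

```text
time_s: 12.5
eef_pos: [0.5295, -0.2816, 0.185]
eef_rot: [0.0, 0.997, 0.083, 0.0]
wrist_force: [0.1, -0.0, -0.7]
opening: 0.326
```

```bash
python3 st.py; python3 -c "
from h import *
print(tool((.528,-.2796,.182)),rot(ctrl.get_obs()['eef_rot'])[:,2])"
```

```text
12.5 [ 0.5295 -0.2816  0.185 ] [ 0.14 -0.01 -0.72] [-0.043  0.031 -0.005] 0.326 [-0.69  0.36  1.64  0.    1.14  0.72] head 9.49
[-0.00119475 -0.00224301  0.00303721] [ 7.83561186e-04 -6.19644735e-04 -9.99999501e-01]
```

>>> arm_command(series=[[-0.001, -0.002, 0.003, 0, 0, 0, 0.028], [-0.001, -0.002, 0.003, 0, 0, 0, 0.022], [-0.001, -0.002, 0.003, 0, 0, 0, 0], [-0.001, -0.002, 0.003, 0, 0, 0, 0], [-0.001, -0.002, 0.003, 0, 0, 0, 0]])

```text
time_s: 13.0
eef_pos: [0.5279, -0.2796, 0.1811]
eef_rot: [-0.0, 0.997, 0.083, -0.0]
wrist_force: [-0.9, -0.0, -0.4]
opening: 0.198
```

```bash
python3 st.py; python3 snap.py w9
python3 - <<'E'
from h import *
f=np.load("w9.npz");C=cloud(f,f["d"])
near=np.hypot(C[...,0]-.53,C[...,1]+.279)<.1
for nm,a,b in (("grip",.15,.165),("collar",.094,.105)):
    q=C[near&(C[...,2]>a)&(C[...,2]<b)]
    if len(q)<9: print(nm,len(q));continue
    r=cv2.minAreaRect((q[:,:2]*1000).astype(np.float32)); print(nm,len(q),np.round(r[0],1),np.round(r[1],1),r[2],np.median(q[:,2]))
E
```

```text
13.0 [ 0.5279 -0.2796  0.1811] [-0.9  -0.04 -0.42] [0.016 0.03  0.035] 0.198 [-0.69  0.36  1.64  0.    1.13  0.72] head 9.49
13.0 [ 0.5279 -0.2796  0.1811] 0.003 [-0.9  -0.04 -0.42] head 9.49
grip 7748 [ 528.2 -280.2] [26.9 90.3] 9.40022087097168 0.15901160613722698
collar 1158 [ 538.4 -278.4] [14.7 34. ] 9.123784065246582 0.09723802406264113
```

View pics/w9.png

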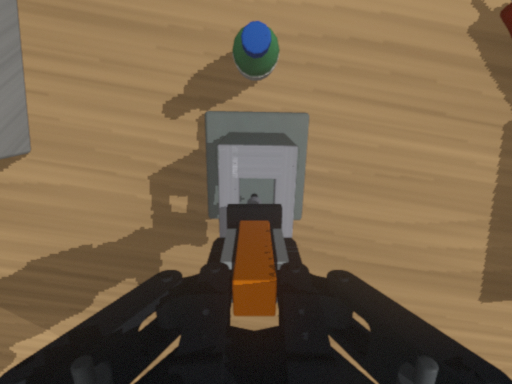

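>>> arm_command(series=[[0, 0, -0.01, 0, 0, 0, 0], [0, 0, -0.03, 0, 0, 0, 0], [0, 0, -0.055, 0, 0, 0, 0], [0, 0, -0.08, 0, 0, 0, 0], [0, 0, -0.09, 0, 0, 0, 0]])

```text
time_s: 13.55
eef_pos: [0.5291, -0.2804, 0.2751]
eef_rot: [0.002, 0.997, 0.083, 0.002]
wrist_force: [0.3, -0.1, -1.7]
opening: 0.203
```

>>> arm_command(series=[[0.008, -0.022, 0, 0, 0, 0, 0], [0.02, -0.055, 0, 0, 0, 0, 0], [0.032, -0.09, 0, 0, 0, 0, 0], [0.044, -0.125, 0, 0, 0, 0, 0], [0.056, -0.16, 0, 0, 0, 0, 0]])

```text
time_s: 14.05
eef_pos: [0.5567, -0.1112, 0.2711]
eef_rot: [-0.0, 0.997, 0.083, -0.0]
wrist_force: [1.0, 0.0, -0.8]
opening: 0.199
```

>>> arm_command(series=[[0.012, -0.035, 0, 0, 0, 0, 0], [0.022, -0.062, 0, 0, 0, 0, 0], [0.028, -0.077, 0, 0, 0, 0, 0], [0.028, -0.077, 0, 0, 0, 0, 0], [0.028, -0.077, 0, 0, 0, 0, 0]])

```text
time_s: 14.55
eef_pos: [0.5718, -0.0325, 0.2712]
eef_rot: [0.0, 0.997, 0.083, -0.0]
wrist_force: [0.0, 0.3, -1.8]
opening: 0.206
```

```bash
python3 st.py; python3 snap.py w10
python3 - <<'E'
from h import *
f=np.load("w10.npz");C=cloud(f,f["d"]);p=f["p"];hsv=cv2.cvtColor(p,cv2.COLOR_RGB2HSV)
for nm,lo,hi in (("red",(0,150,100),(5,255,255)),("blue",(105,120,80),(125,255,255))):
  for mk,c,s in comps(cv2.inRange(hsv,lo,hi)>0,10): print(nm,c.round(1),s[4],onz(f,*c,.05).round(4))
print(tool((.5715,-.0317,.206)),rot(ctrl.get_obs()['eef_rot'])[:,2])
# pixel where nib tip is expected
o=ctrl.get_obs(); t=o['eef_pos']-[0,0,.1561]; c=f["K"]@(rot(f["attitude"]).T@(t-f["position"])); print("tip px",c[:2]/c[2],t)
for s,nm in ((.5715,-.0317),),: pass
E
```

```text
14.55 [ 0.5718 -0.0325  0.2712] [ 0.05  0.26 -1.79] [ 0.02   0.002 -0.003] 0.206 [-0.26  0.21  1.65 -0.    1.29  1.14] head 9.52
14.55 [ 0.5718 -0.0325  0.2712] 0.022 [ 0.05  0.26 -1.79] head 9.52
red [260.2 178.1] 32 [ 0.5714 -0.0399  0.05  ]
red [ 50.8 307.2] 35 [0.3556 0.198  0.05  ]
red [ 41.  335.2] 351 [0.3064 0.2136 0.05  ]
blue [445.6  29.8] 7343 [ 0.7429 -0.1872  0.05  ]
blue [502.1 157.7] 202 [ 0.6372 -0.2933  0.05  ]
blue [163.9 163.4] 43 [0.5703 0.066  0.05  ]
[ 7.85493317e-07 -1.33727851e-03  6.52481317e-02] [-3.09128865e-04 -5.53527672e-04 -9.99999799e-01]
tip px [254.08140381 195.93762868] [ 0.57173928 -0.03298309  0.11514878]Traceback (most recent call last):
  File "<stdin>", line 8, in <module>
ValueError: not enough values to unpack (expected 2, got 1)
```

View pics/w10.png

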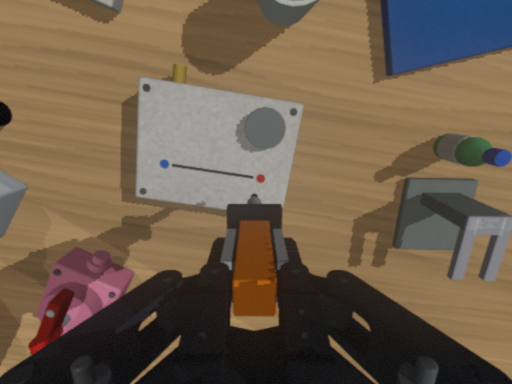

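>>> arm_command(series=[[0, -0.001, 0.015, 0, 0, 0, 0], [0, -0.001, 0.035, 0, 0, 0, 0], [0, -0.001, 0.05, 0, 0, 0, 0], [0, -0.001, 0.057, 0, 0, 0, 0], [0, -0.001, 0.057, 0, 0, 0, 0]])

```text
time_s: 15.1
eef_pos: [0.5708, -0.0313, 0.2126]
eef_rot: [-0.001, 0.997, 0.082, -0.001]
wrist_force: [-0.3, 0.2, -0.9]
opening: 0.201
```

>>> arm_command(series=[[0, 0, 0, 0, 0, 0, 0], [0, 0, 0, 0, 0, 0, 0], [0, 0, 0, 0, 0, 0, 0], [0, 0, 0, 0, 0, 0, 0], [0, 0, 0, 0, 0, 0, 0]])

```text
time_s: 15.6
eef_pos: [0.5718, -0.031, 0.2148]
eef_rot: [0.0, 0.997, 0.083, 0.0]
wrist_force: [0.8, 0.8, -1.3]
opening: 0.206
```

```bash
python3 st.py;python3 -c "
from h import *
print(tool((.5715,-.0317,.203)),tool((.5703,.0581,.203)))"
```

```text
15.6 [ 0.5718 -0.031   0.2148] [ 0.82  0.76 -1.29] [-0.005  0.028 -0.006] 0.206 [-0.26  0.27  1.69  0.    1.18  1.14] head 9.5
[-0.00040843  0.00065395  0.01178473] [ 0.0132315  -0.08811221  0.01177077]
```

>>> arm_command(series=[[0, 0.0005, 0.002, 0, 0, 0, 0], [0, 0.0005, 0.004, 0, 0, 0, 0], [0, 0.0005, 0.006, 0, 0, 0, 0], [0, 0.0005, 0.007, 0, 0, 0, 0], [0, 0.0005, 0.008, 0, 0, 0, 0]])

```text
time_s: 16.1
eef_pos: [0.5717, -0.0315, 0.2062]
eef_rot: [-0.0, 0.997, 0.083, -0.0]
wrist_force: [0.3, 0.2, -0.7]
opening: 0.203
```

>>> arm_command(series=[[0, 0, 0.001, 0, 0, 0, 0], [0, 0, 0.002, 0, 0, 0, 0], [0, 0, 0.003, 0, 0, 0, 0], [0, 0, 0.004, 0, 0, 0, 0], [0, 0, 0.004, 0, 0, 0, 0]])

```text
time_s: 16.6
eef_pos: [0.5717, -0.0315, 0.2024]
eef_rot: [-0.0, 0.997, 0.083, 0.0]
wrist_force: [-0.9, 1.2, 0.7]
opening: 0.203
```

```bash
python3 st.py;python3 -c "
from h import *
print(tool((.5715,-.0317,.203)),tool((.5703,.0581,.203)))"
```

```text
16.6 [ 0.5717 -0.0315  0.2024] [-0.89  1.16  0.68] [ 0.076  0.201 -0.048] 0.203 [-0.26  0.29  1.7   0.    1.16  1.14] head 9.49
[-0.0002631   0.00013485 -0.00061124] [ 0.01336326 -0.0886334  -0.00060983]
```

>>> arm_command(series=[[0.0003, -0.002, 0, 0, 0, 0, 0], [0.0006, -0.004, 0, 0, 0, 0, 0], [0.0009, -0.006, 0, 0, 0, 0, 0], [0.0012, -0.008, 0, 0, 0, 0, 0], [0.0015, -0.01, 0, 0, 0, 0, 0]])

```text
time_s: 17.1
eef_pos: [0.5716, -0.0212, 0.2025]
eef_rot: [0.0, 0.997, 0.083, 0.0]
wrist_force: [0.3, -0.7, -0.1]
opening: 0.202
```

>>> arm_command(series=[[0.0003, -0.002, 0, 0, 0, 0, 0], [0.0006, -0.004, 0, 0, 0, 0, 0], [0.0009, -0.006, 0, 0, 0, 0, 0], [0.0012, -0.008, 0, 0, 0, 0, 0], [0.0015, -0.01, 0, 0, 0, 0, 0]])

```text
time_s: 17.6
eef_pos: [0.5714, -0.0111, 0.2024]
eef_rot: [-0.0, 0.997, 0.083, -0.0]
wrist_force: [-0.4, -1.2, 1.1]
opening: 0.195
```

```bash
python3 st.py;python3 -c "
from h import *
print(tool((.5703,.0581,.203)))"
```

```text
17.6 [ 0.5714 -0.0111  0.2024] [-0.37 -1.15  1.1 ] [-0.236 -0.015 -0.018] 0.195 [-0.23  0.28  1.7   0.    1.16  1.18] head 9.5
[ 0.01036509 -0.06845123 -0.00061206]
```

Tracking well, with about 2 N contact and z steady. Continuing to the blue end.

>>> arm_command(series=[[0.0003, -0.002, 0, 0, 0, 0, 0], [0.0006, -0.004, 0, 0, 0, 0, 0], [0.0009, -0.006, 0, 0, 0, 0, 0], [0.0012, -0.008, 0, 0, 0, 0, 0], [0.0015, -0.01, 0, 0, 0, 0, 0]])

```text
time_s: 18.1
eef_pos: [0.5712, -0.001, 0.2024]
eef_rot: [0.0, 0.997, 0.083, -0.0]
wrist_force: [0.8, -0.5, 0.3]
opening: 0.204
```

>>> arm_command(series=[[0.0003, -0.002, 0, 0, 0, 0, 0], [0.0006, -0.004, 0, 0, 0, 0, 0], [0.0009, -0.006, 0, 0, 0, 0, 0], [0.0012, -0.008, 0, 0, 0, 0, 0], [0.0015, -0.01, 0, 0, 0, 0, 0]])

```text
time_s: 18.6
eef_pos: [0.571, 0.0091, 0.2024]
eef_rot: [-0.0, 0.997, 0.083, 0.0]
wrist_force: [-0.8, -1.3, -0.1]
opening: 0.201
```

>>> arm_command(series=[[0.0003, -0.002, 0, 0, 0, 0, 0], [0.0006, -0.004, 0, 0, 0, 0, 0], [0.0009, -0.006, 0, 0, 0, 0, 0], [0.0012, -0.008, 0, 0, 0, 0, 0], [0.0015, -0.01, 0, 0, 0, 0, 0]])

```text
time_s: 19.1
eef_pos: [0.5709, 0.0192, 0.2024]
eef_rot: [0.0, 0.997, 0.083, -0.0]
wrist_force: [-0.0, -1.3, -0.3]
opening: 0.201
```

>>> arm_command(series=[[0.0003, -0.002, 0, 0, 0, 0, 0], [0.0006, -0.004, 0, 0, 0, 0, 0], [0.0009, -0.006, 0, 0, 0, 0, 0], [0.0012, -0.008, 0, 0, 0, 0, 0], [0.0015, -0.01, 0, 0, 0, 0, 0]])

```text
time_s: 19.6
eef_pos: [0.5707, 0.0293, 0.2024]
eef_rot: [-0.0, 0.997, 0.083, -0.0]
wrist_force: [1.0, -0.8, 0.2]
opening: 0.207
```

```bash
python3 st.py;python3 -c "
from h import *
print(tool((.5703,.0581,.203)))"
```

```text
19.6 [0.5707 0.0293 0.2024] [ 0.98 -0.77  0.18] [-0.27   0.028  0.017] 0.207 [-0.16  0.28  1.7   0.    1.16  1.25] head 9.5
[ 0.00435659 -0.02846126 -0.00061156]
```

>>> arm_command(series=[[0.0003, -0.002, 0, 0, 0, 0, 0], [0.0006, -0.004, 0, 0, 0, 0, 0], [0.0009, -0.006, 0, 0, 0, 0, 0], [0.0012, -0.008, 0, 0, 0, 0, 0], [0.0015, -0.01, 0, 0, 0, 0, 0]])

```text
time_s: 20.1
eef_pos: [0.5705, 0.0394, 0.2024]
eef_rot: [-0.0, 0.997, 0.083, 0.0]
wrist_force: [0.9, -1.3, 0.3]
opening: 0.204
```

>>> arm_command(series=[[0.0003, -0.002, 0, 0, 0, 0, 0], [0.0006, -0.004, 0, 0, 0, 0, 0], [0.0009, -0.006, 0, 0, 0, 0, 0], [0.0012, -0.008, 0, 0, 0, 0, 0], [0.0015, -0.01, 0, 0, 0, 0, 0]])

```text
time_s: 20.6
eef_pos: [0.5703, 0.0495, 0.2024]
eef_rot: [-0.0, 0.997, 0.083, -0.0]
wrist_force: [0.8, -1.0, 1.2]
opening: 0.206
```

>>> arm_command(series=[[0.0003, -0.002, 0, 0, 0, 0, 0], [0.0006, -0.004, 0, 0, 0, 0, 0], [0.0009, -0.006, 0, 0, 0, 0, 0], [0.0012, -0.008, 0, 0, 0, 0, 0], [0.0013, -0.0085, 0, 0, 0, 0, 0]])

```text
time_s: 21.1
eef_pos: [0.5702, 0.0583, 0.2024]
eef_rot: [-0.0, 0.997, 0.083, -0.0]
wrist_force: [-0.9, -0.1, 1.3]
opening: 0.204
```

>>> arm_command(series=[[0, 0, 0, 0, 0, 0, 0], [0, 0, 0, 0, 0, 0, 0], [0, 0, 0, 0, 0, 0, 0], [0, 0, 0, 0, 0, 0, 0], [0, 0, 0, 0, 0, 0, 0]])

```text
time_s: 21.6
eef_pos: [0.5702, 0.058, 0.2023]
eef_rot: [-0.0, 0.997, 0.083, -0.0]
wrist_force: [0.2, 0.7, 0.4]
opening: 0.204
```

```bash
python3 st.py;python3 -c "
from h import *
print(tool((.5703,.0581,.203)))"
```

```text
21.6 [0.5702 0.058  0.2023] [0.19 0.69 0.36] [ 0.25   0.052 -0.01 ] 0.204 [-0.11  0.29  1.7   0.    1.16  1.3 ] head 9.49
[ 1.12931880e-04 -6.01899389e-05 -6.53013589e-04]
```

>>> arm_command(series=[[0, 0, -0.002, 0, 0, 0, 0], [0, 0, -0.004, 0, 0, 0, 0], [0, 0, -0.007, 0, 0, 0, 0], [0, 0, -0.015, 0, 0, 0, 0], [0, 0, -0.03, 0, 0, 0, 0]])

```text
time_s: 22.1
eef_pos: [0.5695, 0.058, 0.2321]
eef_rot: [-0.0, 0.997, 0.083, -0.001]
wrist_force: [-0.1, -0.3, -0.8]
opening: 0.2
```

>>> arm_command(series=[[0, 0, -0.02, 0, 0, 0, 0], [0, 0, -0.035, 0, 0, 0, 0], [-0.006, 0.02, -0.045, 0, 0, 0, 0], [-0.015, 0.05, -0.045, 0, 0, 0, 0], [-0.025, 0.085, -0.045, 0, 0, 0, 0]])

```text
time_s: 22.6
eef_pos: [0.5599, -0.0302, 0.2792]
eef_rot: [0.0, 0.996, 0.084, 0.001]
wrist_force: [-0.0, 1.0, -1.2]
opening: 0.205
```

>>> arm_command(series=[[-0.012, 0.04, 0, 0, 0, 0, 0], [-0.024, 0.08, 0, 0, 0, 0, 0], [-0.036, 0.12, 0, 0, 0, 0, 0], [-0.048, 0.16, 0, 0, 0, 0, 0], [-0.058, 0.195, 0, 0, 0, 0, 0]])

```text
time_s: 23.1
eef_pos: [0.5342, -0.2341, 0.2787]
eef_rot: [0.001, 0.997, 0.082, 0.001]
wrist_force: [0.2, 0.1, -1.4]
opening: 0.203
```

>>> arm_command(series=[[-0.008, 0.025, 0, 0, 0, 0, 0], [-0.014, 0.045, 0, 0, 0, 0, 0], [-0.014, 0.047, 0, 0, 0, 0, 0], [-0.014, 0.047, 0, 0, 0, 0, 0], [-0.014, 0.047, 0, 0, 0, 0, 0]])

```text
time_s: 23.6
eef_pos: [0.5287, -0.2797, 0.2778]
eef_rot: [-0.0, 0.997, 0.083, 0.0]
wrist_force: [0.1, -0.3, -1.9]
opening: 0.204
```

```bash
python3 st.py; python3 -c "
from h import *
print(tool((.5283,-.2802,.1821)))"; python3 snap.py w11
```

```text
23.6 [ 0.5287 -0.2797  0.2778] [ 0.13 -0.34 -1.85] [-0.005  0.009 -0.017] 0.204 [-0.68  0.25  1.57  0.    1.31  0.72] head 9.53
[-0.00050331  0.00044956  0.09565392]
23.6 [ 0.5287 -0.2797  0.2778] 0.011 [ 0.13 -0.34 -1.85] head 9.53
```

View pics/w11.png

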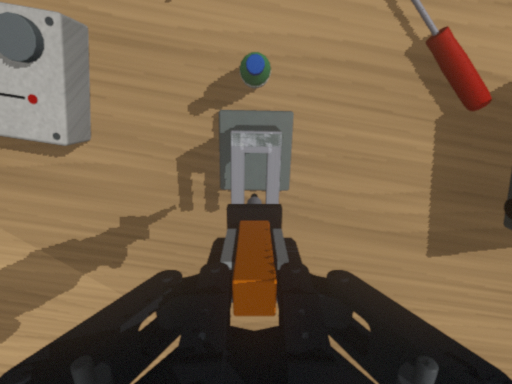

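>>> arm_command(series=[[-0.0005, 0.0005, 0.02, 0, 0, 0, 0], [-0.0005, 0.0005, 0.045, 0, 0, 0, 0], [-0.0005, 0.0005, 0.07, 0, 0, 0, 0], [-0.0005, 0.0005, 0.085, 0, 0, 0, 0], [-0.0005, 0.0005, 0.09, 0, 0, 0, 0]])

```text
time_s: 24.15
eef_pos: [0.5276, -0.2797, 0.1855]
eef_rot: [-0.001, 0.997, 0.083, -0.001]
wrist_force: [-0.9, 0.3, -0.7]
opening: 0.2
```

>>> arm_command(series=[[0, 0, 0, 0, 0, 0, 0], [0, 0, 0, 0, 0, 0, 0], [0, 0, 0.002, 0, 0, 0, 0], [0, 0, 0.004, 0, 0, 0, 0], [0, 0, 0.004, 0, 0, 0, 0]])

```text
time_s: 24.65
eef_pos: [0.5281, -0.2812, 0.1836]
eef_rot: [0.0, 0.997, 0.083, 0.0]
wrist_force: [0.4, 0.4, -1.9]
opening: 0.204
```

```bash
python3 st.py; python3 -c "
from h import *
print(tool((.5283,-.2802,.1811)))"
```

```text
24.65 [ 0.5281 -0.2812  0.1836] [ 0.36  0.41 -1.89] [-0.001  0.033 -0.013] 0.204 [-0.69  0.36  1.64  0.    1.14  0.72] head 9.49
[ 0.00034062 -0.00095598  0.00248697]
```

>>> arm_command(series=[[0, -0.001, 0.001, 0, 0, 0, 0], [0, -0.001, 0.002, 0, 0, 0, 0], [0, -0.001, 0.0025, 0, 0, 0, 0], [0, -0.001, 0.003, 0, 0, 0, 0], [0, -0.001, 0.003, 0, 0, 0, 0]])

```text
time_s: 25.15
eef_pos: [0.528, -0.2801, 0.181]
eef_rot: [0.0, 0.997, 0.083, 0.0]
wrist_force: [-2.2, 2.0, 4.2]
opening: 0.199
```

```bash
python3 st.py
```

```text
25.15 [ 0.528  -0.2801  0.181 ] [-2.15  2.05  4.22] [ 0.377  0.396 -0.025] 0.199 [-0.69  0.36  1.64  0.    1.13  0.72] head 9.5
```

Collar is seated (force rose by about 5 N). Release and retreat upward.

>>> arm_command(series=[[0, 0, 0, 0, 0, 0, 0.022], [0, 0, 0, 0, 0, 0, 0.03], [0, 0, 0, 0, 0, 0, 0.04], [0, 0, 0, 0, 0, 0, 0.045], [0, 0, 0, 0, 0, 0, 0.045]])

```text
time_s: 25.65
eef_pos: [0.5279, -0.2801, 0.1803]
eef_rot: [-0.0, 0.997, 0.083, -0.0]
wrist_force: [0.5, 0.0, 0.2]
opening: 0.526
```

>>> arm_command(series=[[0, 0, -0.01, 0, 0, 0, 0.045], [0, 0, -0.03, 0, 0, 0, 0.045], [0, 0, -0.06, 0, 0, 0, 0.045], [0, 0, -0.1, 0, 0, 0, 0.045], [0, 0, -0.14, 0, 0, 0, 0.045]])

```text
time_s: 26.15
eef_pos: [0.5277, -0.2799, 0.3222]
eef_rot: [-0.0, 0.997, 0.083, -0.0]
wrist_force: [0.5, -1.1, -0.0]
opening: 0.524
```

>>> arm_command(series=[[0, 0, 0, 0, 0, 0, 0.045], [0, 0, 0, 0, 0, 0, 0.045], [0, 0, 0, 0, 0, 0, 0.045], [0, 0, 0, 0, 0, 0, 0.045], [0, 0, 0, 0, 0, 0, 0.045]])

```text
time_s: 26.65
eef_pos: [0.5275, -0.2799, 0.3189]
eef_rot: [-0.001, 0.997, 0.083, -0.001]
wrist_force: [0.5, -0.3, -0.8]
opening: 0.529
```

```bash
python3 st.py; python3 snap.py w12
python3 - <<'E'
from h import *
f=np.load("w12.npz");C=cloud(f,f["d"])
near=np.hypot(C[...,0]-.53,C[...,1]+.279)<.1
for nm,a,b in (("grip",.15,.165),("collar",.094,.105),("prongs",.083,.094)):
    q=C[near&(C[...,2]>a)&(C[...,2]<b)]
    r=cv2.minAreaRect((q[:,:2]*1000).astype(np.float32)); print(nm,len(q),np.round(r[0],1),np.round(r[1],1),r[2],np.median(q[:,2]))
p,d=camera("top"); C=cloud(camera_model("top"),d); cv2.imwrite("pics/top1.png",p[...,::-1])
q=C[(np.hypot(C[...,0]-.478,C[...,1]-.3125)<.09)&(C[...,2]>.098)&(C[...,2]<.125)]
r=cv2.minAreaRect((q[:,:2]*1000).astype(np.float32)); print("handle",np.round(r[0]),np.round(r[1]),r[2],np.median(q[:,2]))
d0=np.load("top.npz")["d"]
for nm,(x,y,h) in dict(eye=(.586,.28,.045),cleaner=(.637,-.262,.085)).items():
  for D in (d0,d):
    c=cloud(camera_model("top"),D); q=c[(np.hypot(c[...,0]-x,c[...,1]-y)<.05)&(abs(c[...,2]-h)<.012)]; print(nm,q.mean(0).round(3),len(q))
E
```

```text
26.65 [ 0.5275 -0.2799  0.3189] [ 0.45 -0.3  -0.83] [-0.02   0.005 -0.015] 0.529 [-0.69  0.22  1.53 -0.    1.39  0.72] head 9.49
26.65 [ 0.5275 -0.2799  0.3189] 0.007 [ 0.45 -0.3  -0.83] head 9.49
grip 423 [ 528.5 -281.1] [18.8 17.2] 9.629084587097168 0.15698798913888237
collar 526 [ 528.5 -280.7] [34.  33.6] 9.434925079345703 0.09716857288670674
prongs 1631 [ 544.1 -279.3] [74.5 49.1] 8.627151489257812 0.08914001093974361
handle [486. 334.] [77. 19.] 67.14599609375 0.11306291318492645
eye [0.584 0.28  0.044] 106
eye [0.584 0.28  0.044] 105
cleaner [ 0.635 -0.26   0.084] 23
cleaner [ 0.635 -0.261  0.085] 22
```

View pics/w12.png

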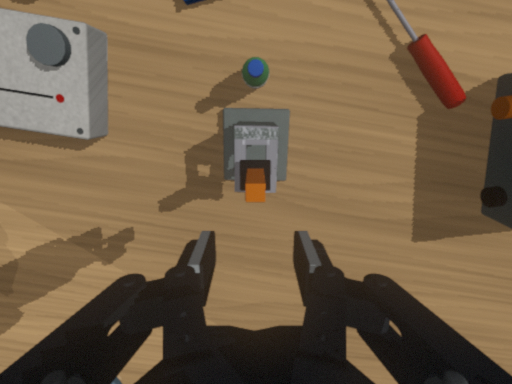

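The probe hangs upright in the fork (grip at about px 255,185), with the gripper clear of it. The handle is open and up, and the bystanders I measured haven't moved.

```bash
python3 -c "
from bench import ctrl
print(ctrl.hand_in())"
```

```text
the job is handed in; nothing more can be done
None
```

I handed the job in at about 27 s of the 67 s allowed. The hand-in reports no verdict, so these are my own readings.

- **Handle:** I pushed it down to its stop at about 16 N, turned it about 94° anticlockwise, pressed it against the stop and let it rise. The last check showed its top at 113 mm, so it is up. Its heading is 65–67°, against -24.5° when shut, so it is open by roughly 90°. Single heading fits differ by 1–2°.
- **Seam:** I drew the nib from the red-dot end to the blue-dot end at 20 mm/s. The tool stayed within about 1 mm of the seam line I measured, with about 1–2.5 N of contact estimated from the wrist force. That reading has about 1 N of noise, so the contact force is only approximate.
- **Probe:** It hangs by its collar in the fork, upright as far as the fit shows. The grip and collar axes agree to within 0.5 mm, and the axis is about 1 mm from the seat. The grip top is at 157 mm against 158 mm expected, and the gripper is clear of it.
- **Bystanders:** The eyepiece and bottle moved 1 mm or less in the before-and-after top views. The lens cap and cup weren't measured; the arm never went near them.

No check failed.

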